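Lock a filter cap into a dust extractor with a two-pin spanner

TASK

Fit the green filter cap, flange down, fully home on the brass spigot in the extractor's sloping drum. Then take the two-pin spanner, engage both pins in the ring's holes and turn the ring clockwise to its stop to lock the cap, then put the spanner back fully down in its black block. Leave the worn grey cap and everything else on the bench undisturbed.

Things in the scene. Friction and masses are not known exactly. Their poses are not given: they have to be found in the camera images.
- drum: white sloping intake drum, 148 mm wide, fixed on a white box; its axis leans 25 degrees from vertical. Origin: centre of its floor, about 100 mm above the bench; z points out along the axis. The well over the floor is 80 mm wide; the outer rim ends 24 mm above the floor. On the floor's centre stands a brass spigot, 28 mm wide, 19 mm high, its top 5 mm tapering to 20 mm
- ring (a joint): angle of the retaining ring about the drum axis, rad: 0 open, grows clockwise seen looking down onto the drum, stop at 1.15 = locked. Steady friction of about 0.12 N m; stays where left. It drives three steel dogs beneath it 10 mm inward over the edge of a seated cap's flange
- ring_centre (a point): middle of the ring's outer face, on the drum axis, 20 mm above the drum floor. Aluminium ring, 82 mm inner and 130 mm outer diameter, with two orange blocks that hold the pin holes. z points out along the drum axis, x to one hole; turns with the ring
- ring_hole (a point): mouth of one pin hole in the ring's face, in an orange block, 52 mm from the axis; the other is opposite, 104 mm away. Holes are 14 mm wide and 7.5 mm deep, blind
- new_cap: green flanged filter cap, 54 mm high: round flange 72 mm across and 5 mm thick at the bottom, above it a round hub 40 mm across up to the top. A bore 31 mm wide and 22 mm deep in its underside fits over the spigot. 0.14 kg. Origin: centre of the underside; z points up through the hub
- old_cap: worn grey cap of the same shape and sizes as the green one; must be left alone. Origin: centre of the underside
- spanner: two-pin spanner, 0.25 kg: two 14 mm steel legs 104 mm apart, each ending in a pin 9 mm wide and 10 mm long; steel cross bar 124 x 26 x 14 mm, from 55 to 69 mm above the pin ends; on it a red handle block, 32 mm (along the bar) x 22 mm (across), from 69 to 119 mm above the pin ends. Origin: midway between the pin ends; x along the bar, z up through the handle
- stand: fixed black spanner block on the bench, 160 x 52 x 70 mm, with two 24 mm square through holes 104 mm apart along its x for the spanner's legs; the spanner's cross bar rests on its top. Origin: centre of the underside, z up
- stand_seat (a point): where the spanner's origin lies when it is home in the block: on the block's centre, 15 mm above the bench; x along the row of holes
- burner: steel spirit burner, 76 mm wide, 62 mm high, bystander. Origin: centre of the underside
- glue: small white bottle with black cap, 32 mm wide, 75 mm high, bystander. Origin: centre of the underside
- bottle: large white bottle with red cap, 84 mm wide, 200 mm high, bystander. Origin: centre of the underside
- driver: green-handled screwdriver lying on the bench, 170 mm long, bystander
- wax: pink flat plate lying on the bench, 150 x 70 x 6 mm, bystander. Origin: centre of the underside
- handpiece: slim aluminium dental handpiece lying on the bench, 150 mm long, bystander. Origin: on the underside at its thin tip end
Things that resemble listed ones, but are neither listed nor needed, are in the scene too. Of the things like the spanner, leave any that is turquoise; of the rest the smaller one is meant.

How it is judged:
By the outcome, as a careful person would: the job done as asked, in the order asked, and still so for the second after the job is handed in, with the robot touching nothing.
It also fails if it takes over 62 s, if anything falls off the work surface, if the arm or the gripper's body presses on something with over 40 N, if the wrist force passes 120 N, or if a joint passes its speed limit or range.

ROBOT

A 6-joint arm with a two-finger parallel gripper is mounted at the origin on the work surface. World frame = base frame: x ahead of the robot, y to its left, z up, the work surface at z = 0. Lengths are in mm, angles in rad, forces in N, time in s.
With the tool pointing down it reaches from about 275 to 825 mm from the base axis. Payload 4.9 kg.
Tool frame: the origin (TCP) lies at the very end of the fingers, on their centre line; the grasp point (between the pads) lies 19 mm behind it; z points along the fingers, y is the line along which they close (so a half turn about z gives the same grasp; the last joint's range is limited). The gripper opens to 85 mm and grips with 20 to 120 N. Pads are 22 mm wide; open, the fingers measure 114 mm over their backs; the gripper's body (76 mm by 85 mm) begins 54 mm behind the grasp point. The pads swing forward as they close: fully open they stand 13 mm farther back than shut.
Start: joints at [1.167, 0.326, -0.193, 1.052, 0, 1.437], TCP at [146.59, 530.122, 204.781] pointing down, gripper open.
Joint ranges: [-2.65, 2.65], [-0.97, 1.79], [-1.3, 1.35], [-1.93, 2.1], [-1.47, 1.37], [-3.14, 3.14]. Speed limits (rad/s): [2.57, 2.57, 3.14, 3.14, 3.14, 3.14].

INTERFACE

Orientations are given as [roll, pitch, yaw] about the fixed x, y, z axes, in that order (R = Rz(yaw) Ry(pitch) Rx(roll)).
In Python, from bench import bot, solve_ik, imaging gives the robot as it stands. Calls block until the motion is done:
- bot.move_ptp(position, orientation): joint-space move of the TCP to a pose.
- bot.movel(position, rot=None, max_speed=150, threshold=None): straight line of the TCP; rot=None keeps the orientation; max_speed is the mean speed in mm/s. With threshold (N) it stops when the force on the tool has changed by that much, and returns True; else False.
- bot.move_j(angles): joint-space move.
- bot.grip(opening, effort=None): opening from 0.0 (shut) to 1.0 (fully open); effort is the grip in N (None keeps the last); returns when the fingers have stopped.
- bot.dwell(seconds).
- solve_ik(position, orientation): joint angles nearest the present ones, or None.
- bot.get_state(): the state.
- imaging.capture(name): name is "scene" or "top"; returns the picture (480x640x3 uint8, blue, green, red); there is no depth.
- imaging.camera_model(name): a dict with "K" (3x3 intrinsics, pixels), "k1" (the pictures are not rectified: a ray, as slopes to the right and down, at radius r is drawn at 1 + k1 r^2 times it, then the intrinsics apply), "position" and "rotation" of the camera in the world. Camera axes: x right, y up, looking along -z (the intrinsics and any distortion apply to the point x, -y, -z); pixel columns grow to the right and rows downward; lengths in mm; the calibration is good to about 2 mm. A picture is of the moment at which its call begins. camera_model takes no time and is no camera call.
A pose or a line that the arm cannot do raises bot.IKError and nothing moves.
- bot.sign_off(): hands the job in; it is judged then, once.
The state is a dict: "t": time; "qpos": joint angles; "joint_velocities": joint speeds; "effort": joint torques, N m; "tcp_pos": TCP position; "orientation": TCP orientation; "contact_force": force on the tool from outside, world axes, zero at the start; "wrist_torque": the same for the moment, N m; "opening": opening from 0.0 (shut) to 1.0 (fully open); "gripper_force": force on a finger pad.
Only numpy, scipy, OpenCV 4.12 (cv2) and the standard library are available. Lean on these libraries where they do the work, as an engineer would, in place of code of your own. Each camera call takes 0.05 s, during which the arm holds its last target. There are 200 camera calls.

## Working session

There is one attempt and no reset: what is moved stays moved. The work goes in short steps, each a Python script; the robot and the scene stay as the last script left them, time stands still between calls to the robot, and variables do not carry over. Pictures are saved under pics/ and viewed, at most 10 in all, crops included, and the job is handed in when it is done.

```bash
ls; mkdir -p pics; python3 - <<'E'
from bench import bot, imaging
import cv2
for n in("scene","top"):
    cv2.imwrite(f"pics/{n}0.png",imaging.capture(n)); print(imaging.camera_model(n))
print(bot.get_state())
E
```

```text
pics
{'K': array([[511.36763059,   0.        , 318.19145205],
       [  0.        , 511.36763059, 238.18834325],
       [  0.        ,   0.        ,   1.        ]]), 'k1': -0.04657302063847665, 'position': array([1474.01175437,  202.75540735,  888.40869425]), 'rotation': array([0.91783257, 0.00738987, 1.79748955])}
{'K': array([[498.92374662,   0.        , 333.07496684],
       [  0.        , 498.92374662, 231.71615072],
       [  0.        ,   0.        ,   1.        ]]), 'k1': -0.1418064699061341, 'position': array([ 236.88497338,  -52.8593238 , 1191.98589307]), 'rotation': array([ 0.22672985, -0.00327601, -1.51514696])}
{'t': 0.1, 'qpos': array([ 1.16677815e+00,  3.26860455e-01, -1.93487038e-01,  1.05199989e+00,
        3.69525406e-05,  1.43657564e+00]), 'joint_velocities': array([-0.00010953, -0.00158673,  0.00219032,  0.00062754,  0.00045197,
        0.00063143]), 'effort': array([ 1.36506300e-03, -4.44238937e+01,  2.63038194e+01,  7.86906341e-03,
       -4.46051354e-05, -6.12170325e-06]), 'tcp_pos': array([146.36047739, 529.58650628, 204.08404163]), 'orientation': array([-3.14006050e+00, -2.44178840e-04,  2.87179495e+00]), 'contact_force': array([ 0.31859588, -1.34682097, -0.60849659]), 'wrist_torque': array([-0.06343541, -0.0267927 ,  0.00834751]), 'gripper_force': 0.0, 'opening': 1.0001181360544955}
```

View pics/scene0.png

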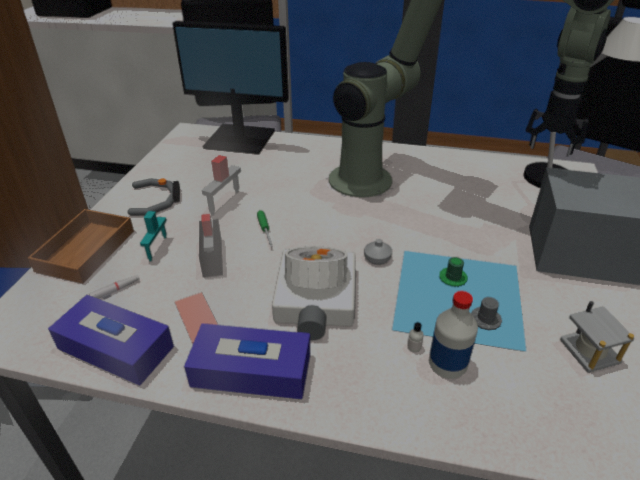

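View pics/top0.png

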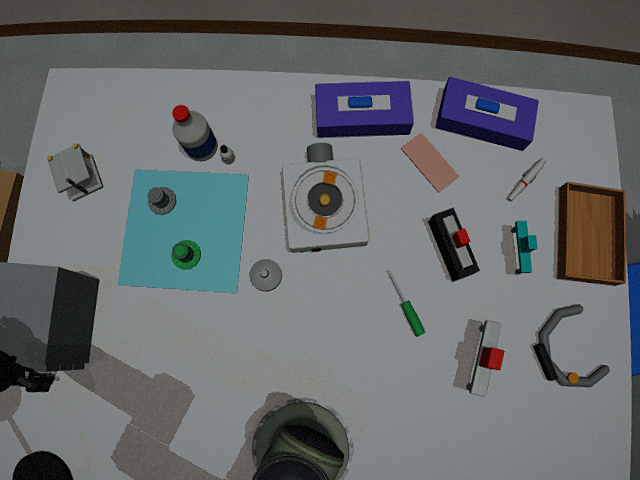

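```bash
cat > h.py <<'E'
import numpy as np, cv2
from scipy.spatial.transform import Rotation as Ro
from scipy.optimize import least_squares
from bench import bot, solve_ik, imaging
CM={n:imaging.camera_model(n) for n in("scene","top")}
def rpy(e): return Ro.from_euler('xyz',e).as_matrix()
def proj(n,P):
    c=CM[n]; p=(np.atleast_2d(P)-c["position"])@rpy(c["rotation"])
    s=np.c_[p[:,0],-p[:,1]]/-p[:,2:3]; s=s*(1+c["k1"]*(s**2).sum(1,keepdims=True))
    return s@c["K"][:2,:2].T+c["K"][:2,2]
def back(n,uv,z):
    "point on plane z seen at pixel uv"
    c=CM[n]; d0=(np.array(uv,float)-c["K"][:2,2])/c["K"][0,0]; s=d0.copy()
    for _ in range(10): s=d0/(1+c["k1"]*(s@s))
    d=rpy(c["rotation"])@np.array([s[0],-s[1],-1]); return c["position"]+d*(z-c["position"][2])/d[2]
E
python3 - <<'E'
from h import *
print(proj("scene",[0,0,0]),proj("top",[0,0,0]),proj("top",[146,530,205]),proj("scene",[146,530,205]))
s=cv2.imread("pics/scene0.png");t=cv2.imread("pics/top0.png")
def crop(i,x,y,w,h,k): return cv2.resize(i[y:y+h,x:x+w],None,fx=k,fy=k,interpolation=cv2.INTER_CUBIC)
A=np.hstack([crop(t,275,140,100,120,4),crop(s,270,235,100,120,4)])
cv2.imwrite("pics/a.png",A)
B=np.hstack([crop(t,415,195,70,100,5),crop(s,180,200,70,100,5)])
C=np.vstack([B])
cv2.imwrite("pics/b.png",C)
E
```

```text
[[359.95490634 180.00222591]] [[302.54795732 448.24337039]] [[ 42.97645631 368.48117525]] [[546.10831177 164.10155296]]
```

View pics/a.png

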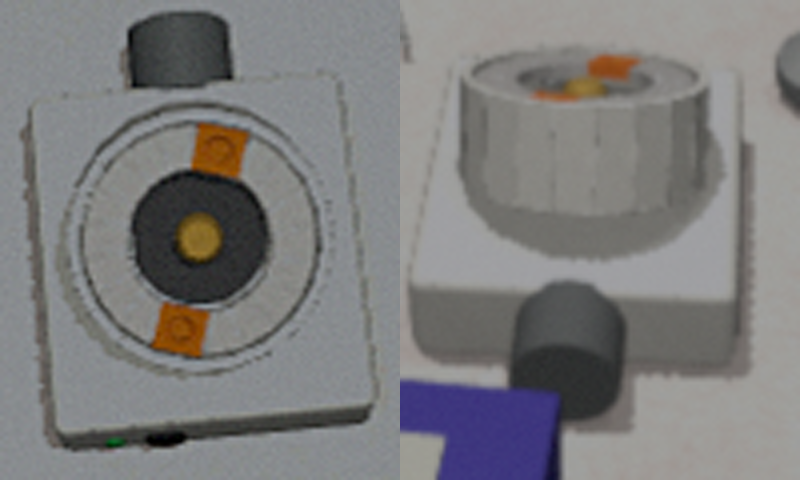

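View pics/b.png

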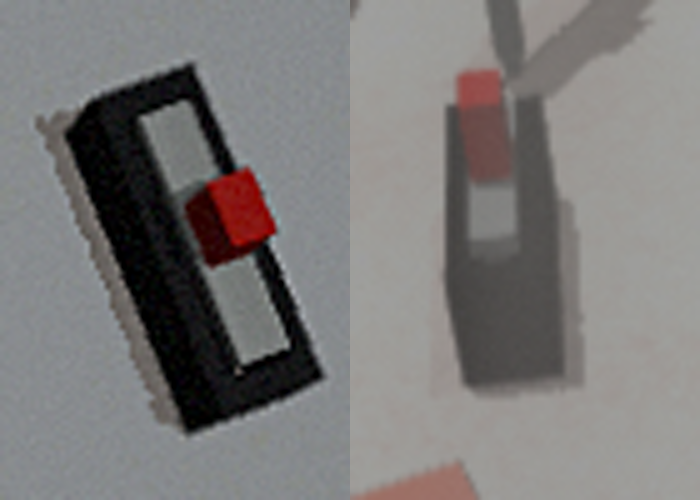

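```bash
cat > fit.py <<'E'
from h import *
def T(c,x,y): return np.array([275+x/4,140+y/4])
def S(x,y): return np.array([270+(x-400)/4,235+y/4])
h1,h2,sp=T(0,220,150),T(0,180,328),T(0,199,238)
th=np.linspace(0,2*np.pi,180)
def frame(p):
    az=p[3]; z=np.array([np.sin(.4363)*np.cos(az),np.sin(.4363)*np.sin(az),np.cos(.4363)])
    x=np.array([np.cos(p[4]),np.sin(p[4]),0]); x-=z*(x@z); x/=np.linalg.norm(x)
    return np.c_[x,np.cross(z,x),z]
def res(p):
    o=p[:3];R=frame(p); w=lambda a:o+R@np.array(a,float)
    r=[proj("top",w([52,0,20]))[0]-h1,proj("top",w([-52,0,20]))[0]-h2,proj("top",w([0,0,19]))[0]-sp,
       proj("scene",w([52,0,20]))[0]*0+0]
    C=o+(np.c_[74*np.cos(th),74*np.sin(th),24+0*th])@R.T
    a=proj("scene",C); b=proj("top",C)
    r.append(np.array([a[:,0].min()-285,a[:,0].max()-347.8,a[:,1].min()-246.3,a[:,1].max()-261.7]))
    r.append(.5*np.array([b[:,0].min()-292.5,b[:,0].max()-358]))
    return np.concatenate(r)
if __name__=="__main__":
    x0=back("top",sp,118)
    for az in(2.5,3.1,3.7):
        s=least_squares(res,[x0[0],x0[1],100,az,0.]); print(s.cost,s.x.round(3)); print(s.x[:3]+20*frame(s.x)[:,2]); print(s.fun.round(1))
    P=[(138,120),(188,98),(290,350),(238,372)]
    Q=np.array([back("top",(415+x/5,195+y/5),84) for x,y in P]); print("bar",Q.round(1),Q.mean(0))
    d=(Q[3]+Q[2]-Q[0]-Q[1]); print("len",np.linalg.norm(d)/2,"yaw",np.arctan2(d[1],d[0]),"w",np.linalg.norm(Q[0]-Q[1]),np.linalg.norm(Q[2]-Q[3]))
    H=[(200,187),(250,168),(275,215)]
    print("handle",np.mean([back("top",(415+x/5,195+y/5),134) for x,y in (H[0],H[2])],0))
    t=cv2.imread("pics/top0.png");s=cv2.imread("pics/scene0.png")
    for n,i,x,y,w,h in(("top",t,165,235,45,45),("scene",s,435,250,40,40)):
        c=i[y:y+h,x:x+w].astype(int); m=(c[...,1]>c[...,2]+25)&(c[...,1]>c[...,0]+15)
        v,u=np.nonzero(m); print(n,m.sum(),u.min()+x,u.max()+x,v.min()+y,v.max()+y)
    def cap(p):
        o=np.array([p[0],p[1],1.]); C=lambda r,z:o+np.c_[r*np.cos(th),r*np.sin(th),z+0*th]
        return [(n,np.vstack([proj(n,C(36,5)),proj(n,C(36,0)),proj(n,C(20,54))])) for n in("top","scene")]
    g=back("top",(186,252),30)[:2]; 
    for n,a in cap(g): print(g,n,a.min(0),a.max(0))
E
python3 fit.py
```

```text
0.37831179181930963 [ 5.65681e+02 -1.87220e+01  9.78970e+01  3.27400e+00 -1.32000e-01]
[557.30247842 -19.83405793 116.02345762]
[-0.2 -0.2 -0.2  0.   0.   0.3  0.   0.  -0.  -0.6 -0.   0.  -0.4 -0.1]
0.3783117918134174 [ 5.65681e+02 -1.87220e+01  9.78970e+01  3.27400e+00 -1.32000e-01]
[557.30247747 -19.83405939 116.0234596 ]
[-0.2 -0.2 -0.2  0.   0.   0.3  0.   0.  -0.  -0.6 -0.   0.  -0.4 -0.1]
0.37831179186241276 [ 5.65681e+02 -1.87220e+01  9.78970e+01  3.27400e+00 -1.32000e-01]
[557.30247864 -19.83405757 116.02345729]
[-0.2 -0.2 -0.2  0.   0.   0.3  0.   0.  -0.  -0.6 -0.   0.  -0.4 -0.1]
bar [[ 536.7 -293.3   84. ]
 [ 548.6 -316.7   84. ]
 [ 432.7 -364.2   84. ]
 [ 421.4 -340.1   84. ]] [ 484.8313614  -328.58515055   84.        ]
len 124.86701982334064 yaw -2.7540965291433066 w 26.324280078396086 26.63471450916558
handle [ 488.95932688 -326.95932112  134.        ]
top 540 171 200 240 269
scene 348 440 467 257 285
[435.07779804 307.33825292] top [174.39705226 239.41476325] [203.7316166  268.72155308]
[435.07779804 307.33825292] scene [435.88152011 256.55349607] [464.36868545 286.98382685]
```

```bash
cat >> h.py <<'E'
def ori(n,y):
    "rpy of tool with z=-n and y near given direction"
    z=-np.array(n,float); y=np.array(y,float); y=y-z*(y@z); y/=np.linalg.norm(y)
    return Ro.from_matrix(np.c_[np.cross(y,z),y,z]).as_euler('xyz')
def u(a): return np.array([np.cos(a),np.sin(a),0])
UP=np.array([0,0,1.])
D0=np.array([565.7,-18.7,97.9]); AZ=3.274; N=np.array([np.sin(.4363)*np.cos(AZ),np.sin(.4363)*np.sin(AZ),np.cos(.4363)])
RX=u(-.132)-N*(u(-.132)@N); RX/=np.linalg.norm(RX)   # ring x (open)
def rx(a): return Ro.from_rotvec(-a*N).apply(RX)     # ring x turned clockwise by a
SP=np.array([484.8,-328.6,15.]); SY=.3875
def st():
    s=bot.get_state(); print(f"t {s['t']:.1f} tcp {s['tcp_pos'].round(1)} rpy {s['orientation'].round(3)} F {s['contact_force'].round(1)} M {s['wrist_torque'].round(2)} open {s['opening']:.3f} gf {s['gripper_force']:.1f}"); return s
E
python3 - <<'E'
from h import *
th=np.linspace(0,2*np.pi,90)
obs=np.array([171,240,201,270,440,257,468,286.])-.0
def pr(p):
    C=lambda r,z:np.array([p[0],p[1],1.])+np.c_[r*np.cos(th),r*np.sin(th),z+0*th]
    o=[]
    for n in("top","scene"):
        a=np.vstack([proj(n,C(36,5)),proj(n,C(36,0)),proj(n,C(20,54))]); o+=[*a.min(0),*a.max(0)]
    return np.array(o)-obs
s=least_squares(pr,[435,307]); print(s.x,s.fun.round(1))
c=s.x
def q(p,e):
    r=solve_ik(list(p),list(e)); return None if r is None else np.round(r,2)
for a in(0,np.pi/2,np.pi,-np.pi/2):
    print("cap",a,q([*c,23],ori(UP,u(a))), q(D0+22*N,ori(N,u(a))),q(D0+100*N,ori(N,u(a))))
for k in(0,np.pi):
    print("span",q(SP+76*UP,ori(UP,u(SY+np.pi/2+k))),q(SP+180*UP,ori(UP,u(SY+np.pi/2+k))))
    for a in(0,.6,1.25): print(a,[q(D0+h*N,ori(N,np.cross(N,rx(a))*np.cos(k))) for h in(88.5,130)])
E
```

```text
[432.23419691 315.9154971 ] [-0.1  0.3 -0.8 -0.3 -0.7 -0.7 -0.2  0.7]
cap 0 [ 0.49  0.49 -0.46  0.62  0.    2.06] [-0.27  0.16 -0.8   0.21  0.17  1.35] [-0.3  -0.01 -0.76  0.42  0.18  1.32]
cap 1.5707963267948966 [ 0.49  0.49 -0.46  0.62  0.    0.49] [-0.27  0.16 -0.8   0.21  0.17 -0.25] [-0.3  -0.01 -0.76  0.42  0.18 -0.28]
cap 3.141592653589793 [ 0.49  0.49 -0.46  0.62  0.   -1.08] [-0.27  0.16 -0.8   0.21  0.17 -1.79] [-0.3  -0.01 -0.76  0.42  0.18 -1.82]
cap -1.5707963267948966 [ 0.49  0.49 -0.46  0.62  0.   -2.65] [-0.27  0.16 -0.8   0.21  0.17  2.9 ] [-0.3  -0.01 -0.76  0.42  0.18  2.86]
span [-0.72  0.49 -0.26  0.83  0.   -1.11] [-0.72  0.4  -0.11  1.06  0.   -1.11]
0 [array([-0.3 ,  0.01, -0.77,  0.39,  0.18, -0.1 ]), array([-0.32, -0.06, -0.73,  0.5 ,  0.18, -0.12])]
0.6 [array([-0.3 ,  0.01, -0.77,  0.39,  0.18,  0.5 ]), array([-0.32, -0.06, -0.73,  0.5 ,  0.18,  0.48])]
1.25 [array([-0.3 ,  0.01, -0.77,  0.39,  0.18,  1.15]), array([-0.32, -0.06, -0.73,  0.5 ,  0.18,  1.13])]
span [-0.72  0.49 -0.26  0.83  0.    2.03] [-0.72  0.4  -0.11  1.06  0.    2.03]
0 [array([-0.3 ,  0.01, -0.77,  0.39,  0.18,  3.04]), array([-0.32, -0.06, -0.73,  0.5 ,  0.18,  3.02])]
0.6 [array([-0.3 ,  0.01, -0.77,  0.39,  0.18, -2.64]), array([-0.32, -0.06, -0.73,  0.5 ,  0.18, -2.66])]
1.25 [array([-0.3 ,  0.01, -0.77,  0.39,  0.18, -1.99]), array([-0.32, -0.06, -0.73,  0.5 ,  0.18, -2.01])]
```

```bash
python3 - <<'E'
from h import *
c=np.array([432.2,315.9,0]); e=ori(UP,u(np.pi/2))
bot.move_ptp(list(c+120*UP),list(e)); bot.movel(list(c+23*UP),max_speed=150); st()
bot.grip(0.3,60); st()
bot.movel(list(c+140*UP),max_speed=200); st()
eD=ori(N,u(np.pi/2))
bot.move_ptp(list(D0+90*N),list(eD)); st()
a=np.hstack([cv2.resize(imaging.capture("top")[120:270,255:395],None,fx=2.8,fy=2.8,interpolation=2),cv2.resize(imaging.capture("scene")[170:320,250:390],None,fx=2.8,fy=2.8,interpolation=2)])
cv2.imwrite("pics/c.png",a)
E
```

```text
t 2.3 tcp [432.6 316.5  23.6] rpy [ 3.141e+00  1.000e-03 -3.141e+00] F [ 0.5 -0.3  0.4] M [-0.01 -0.04  0.02] open 0.997 gf 0.0
t 2.8 tcp [432.8 316.   24.2] rpy [3.141e+00 1.000e-03 3.141e+00] F [-0.9 -1.3  7.9] M [-0.31  0.31  0.05] open 0.427 gf 59.1
t 3.5 tcp [431.5 315.5 139. ] rpy [-3.141e+00 -1.000e-03  3.142e+00] F [ 0.1  0.4 -1.7] M [-0.03  0.06  0.03] open 0.425 gf 60.2
t 4.9 tcp [527.9 -23.  179.1] rpy [ 3.085  0.432 -3.141] F [-0.3 -0.2 -2.2] M [-0.05  0.6   0.01] open 0.426 gf 60.2
```

View pics/c.png

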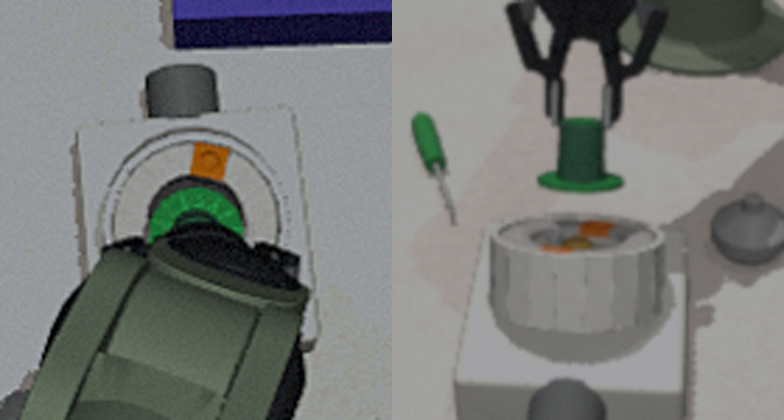

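```bash
python3 - <<'E'
from h import *
def hh(s): d=s['tcp_pos']-D0; return (d@N).round(1),(d-N*(d@N)).round(1)
bot.movel(list(D0+46*N),max_speed=100); print(hh(st()))
r=bot.movel(list(D0+16*N),max_speed=25,threshold=12); print(r,hh(st()))
E
```

```text
t 5.5 tcp [546.4 -20.9 139.5] rpy [ 3.086  0.432 -3.141] F [ 0.5 -0.4 -1.8] M [-0.04  0.66 -0.04] open 0.422 gf 60.2
(np.float64(45.9), array([-0.1,  0.4, -0. ]))
t 6.4 tcp [555.5 -20.2 118.2] rpy [3.086 0.431 3.141] F [-2.4 -1.3  4.9] M [-0.02  0.45  0.05] open 0.425 gf 61.1
True (np.float64(22.7), array([-0.7, -0.3, -0.3]))
```

```bash
python3 - <<'E'
from h import *
def hh(s): d=s['tcp_pos']-D0; return (d@N).round(1),(d-N*(d@N)).round(1)
r=bot.movel(list(D0+14*N),max_speed=25,threshold=25); print(r,hh(st()))
bot.grip(0.62); print(hh(st()))
bot.movel(list(D0+80*N),max_speed=150)
e=ori(UP,u(SY+np.pi/2))
bot.move_ptp(list(SP+(150)*UP),list(e)); st()
bot.grip(0.75)
a=np.hstack([cv2.resize(imaging.capture("top")[140:260,275:375],None,fx=4,fy=4,interpolation=2),cv2.resize(imaging.capture("scene")[150:300,200:340],None,fx=2.8,fy=3.2,interpolation=2)])
cv2.imwrite("pics/d.png",a)
E
```

```text
t 6.6 tcp [555.5 -20.3 118.1] rpy [3.087 0.431 3.141] F [-5.  -2.5  8.8] M [0.07 0.61 0.11] open 0.426 gf 61.7
True (np.float64(22.7), array([-0.7, -0.4, -0.3]))
t 6.9 tcp [554.4 -20.1 116.7] rpy [3.086 0.428 3.141] F [ 0.2  0.5 -0.5] M [-0.06  0.45 -0.02] open 0.619 gf 0.0
(np.float64(21.9), array([-2.2, -0.2, -1. ]))
t 8.6 tcp [ 484.7 -327.5  164.1] rpy [ 3.14  -0.    -2.754] F [0.2 0.4 0.6] M [ 0.02 -0.01 -0.  ] open 0.620 gf 0.0
```

View pics/d.png

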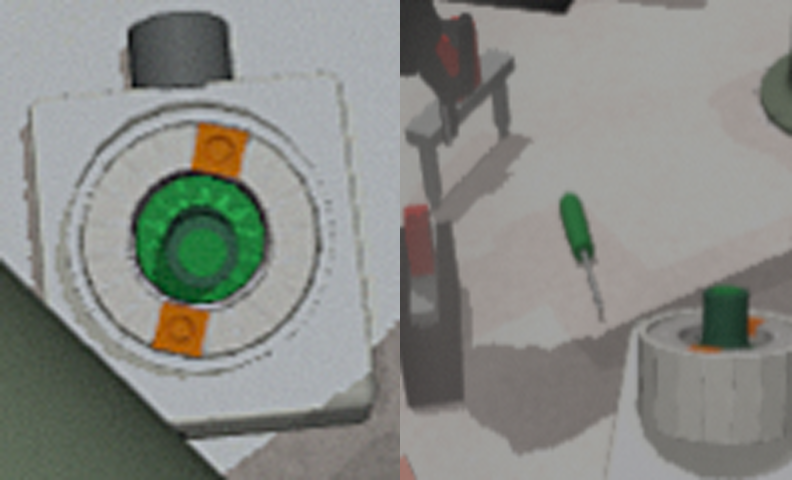

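```bash
python3 - <<'E'
from h import *
r=bot.movel(list(SP+77*UP),max_speed=120,threshold=10); print(r); st()
bot.grip(0.1,100); st()
r=bot.movel(list(SP+165*UP),max_speed=120,threshold=25); print(r); st()
y=np.cross(N,rx(0))
bot.move_ptp(list(D0+155*N),list(ori(N,y))); st()
bot.movel(list(D0+105*N),max_speed=120); st()
a=np.hstack([cv2.resize(imaging.capture("top")[120:270,255:395],None,fx=2.8,fy=2.8,interpolation=2),cv2.resize(imaging.capture("scene")[170:320,250:390],None,fx=2.8,fy=2.8,interpolation=2)])
cv2.imwrite("pics/e.png",a)
E
```

```text
False
t 9.8 tcp [ 485.2 -328.9   92.5] rpy [-3.141  0.    -2.754] F [ 0.3 -0.8  0.3] M [ 0.01  0.   -0.04] open 0.751 gf 0.0
t 10.2 tcp [ 485.4 -329.4   93.1] rpy [-3.139e+00  1.000e-03 -2.754e+00] F [-0.2 -0.7  7.2] M [-0.06  0.11  0.02] open 0.227 gf 98.4
False
t 11.1 tcp [ 484.2 -328.   178.9] rpy [ 3.140e+00 -1.000e-03 -2.754e+00] F [ 0.2  1.2 -3.2] M [-0.06  0.07  0.02] open 0.231 gf 97.9
t 12.3 tcp [501.2 -28.  238.4] rpy [3.01  0.417 2.956] F [ 0.   0.1 -3.1] M [-0.06  0.65 -0.01] open 0.224 gf 98.0
t 12.8 tcp [521.9 -25.1 192.8] rpy [3.009 0.416 2.955] F [ 0.1 -0.3 -2. ] M [-0.12  0.64  0.05] open 0.229 gf 97.9
```

View pics/e.png

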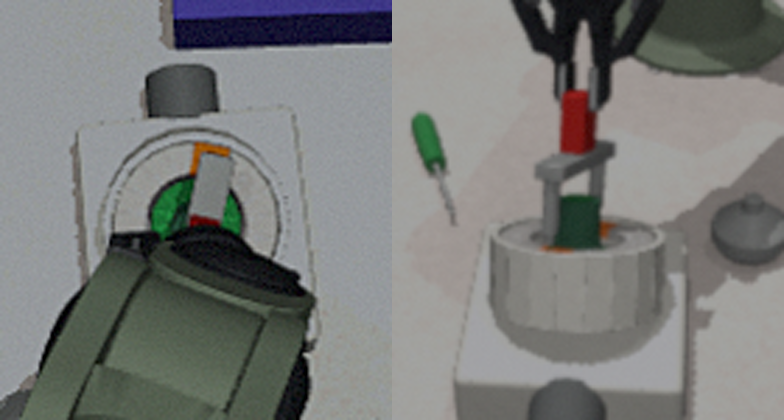

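```bash
python3 - <<'E'
from h import *
s=bot.get_state(); R=rpy(s['orientation']); X=rx(0);Y=np.cross(N,X)
print("tool y vs Y",R[:,1]@Y, (s['tcp_pos']-D0-105*N).round(1))
O=D0+28*N
f=lambda a,b,c:O+a*X+b*Y+c*N
for n,o in(("top",(255,120,0)),("scene",(250,170,392))):
    for a in(62,-62):
        for b in(13,-13):
            for c in(69,55): print(n,a,b,c,((proj(n,f(a,b,c))[0]-o[:2])*2.8+[o[2],0]).round(0))
    for sg in (1,-1): print(n,"hole",((proj(n,D0+20*N+sg*52*X)[0]-o[:2])*2.8+[o[2],0]).round(0),"pin",((proj(n,f(sg*52,0,0))[0]-o[:2])*2.8+[o[2],0]).round(0))
E
python3 - <<'E'
import cv2
i=cv2.imread('pics/e.png')
cv2.imwrite('pics/f.png',cv2.hconcat([cv2.resize(i[120:260,150:260],None,fx=3.6,fy=3.6),cv2.resize(i[120:260,520:630],None,fx=3.6,fy=3.6)]))
E
```

```text
tool y vs Y 0.9999999252722054 [ 0.5 -0.5  0.7]
top 62 13 69 [198. 154.]
top 62 13 55 [198. 152.]
top 62 -13 69 [233. 161.]
top 62 -13 55 [232. 160.]
top -62 13 69 [163. 314.]
top -62 13 55 [163. 310.]
top -62 -13 69 [196. 321.]
top -62 -13 55 [196. 317.]
top hole [210. 160.] pin [210. 161.]
top hole [181. 286.] pin [181. 288.]
scene 62 13 69 [566. 164.]
scene 62 13 55 [566. 181.]
scene 62 -13 69 [536. 161.]
scene 62 -13 55 [536. 178.]
scene -62 13 69 [620. 140.]
scene -62 13 55 [619. 155.]
scene -62 -13 69 [592. 137.]
scene -62 -13 55 [592. 152.]
scene hole [553. 252.] pin [553. 243.]
scene hole [599. 226.] pin [599. 217.]
```

View pics/f.png

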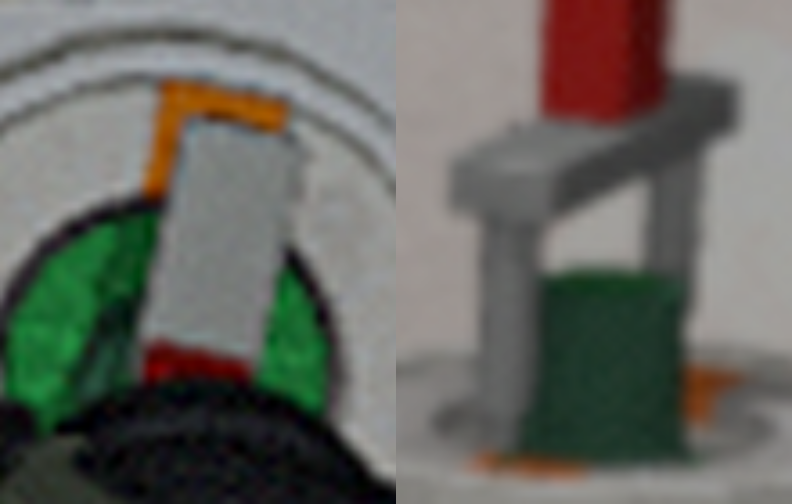

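```bash
cat >> h.py <<'E'
def hh(s):
    d=s['tcp_pos']-D0; X=rx(0); return "h %.1f x %.1f y %.1f"%(d@N,d@X,d@np.cross(N,X))
E
python3 - <<'E'
from h import *
Y=np.cross(N,rx(0))
r=bot.movel(list(D0+1*Y+80*N),max_speed=25,threshold=12); print(r,hh(st()))
E
```

```text
t 13.6 tcp [527.3 -22.8 180.9] rpy [3.008 0.417 2.956] F [-6.1  0.2  9.1] M [0.05 0.72 0.09] open 0.228 gf 99.7
True h 91.5 x -0.2 y 0.9
```

```bash
python3 - <<'E'
from h import *
for a in(.1,.3,.6,.9,1.1):
    X=rx(a);Y=np.cross(N,X)
    bot.movel(list(D0+.7*Y+91.5*N),list(ori(N,Y)),max_speed=40)
    s=bot.get_state(); print(a,round(s['t'],2),hh(s),"F",s['contact_force'].round(1),"Mn",round(s['wrist_torque']@N,2),s['wrist_torque'].round(2))
    if np.linalg.norm(s['contact_force'])>50: break
cv2.imwrite("pics/g0.png",imaging.capture("top"))
E
```

```text
0.1 13.82 h 91.6 x 0.1 y 1.3 F [-5.3  2.7  5.4] Mn -0.11 [0.62 0.83 0.22]
0.3 14.18 h 91.6 x 0.5 y 1.3 F [-3.4  3.1  6.1] Mn -0.11 [0.84 0.76 0.32]
0.6 14.62 h 91.6 x 0.8 y 1.2 F [-4.3  3.4  5.3] Mn -0.06 [0.99 0.48 0.42]
0.9 15.07 h 91.7 x 2.2 y 2.0 F [-0.2  5.6  3.5] Mn 0.23 [ 1.25 -0.25  0.82]
1.1 15.43 h 92.0 x 2.8 y 1.0 F [-0.6  4.2  5. ] Mn 2.48 [-0.42 -0.64  2.5 ]
```

```bash
python3 - <<'E'
from h import *
a=np.hstack([cv2.resize(imaging.capture("top")[120:270,255:395],None,fx=2.8,fy=2.8,interpolation=2),cv2.resize(imaging.capture("scene")[170:320,250:390],None,fx=2.8,fy=2.8,interpolation=2)])
cv2.imwrite("pics/g.png",a); s=st(); 
R=rpy(s['orientation'])
Y=R[:,1]; print("tool angle",-np.arctan2(Y@-rx(0),Y@np.cross(N,rx(0))), "tilt",R[:,2]@-N)
E
```

```text
t 15.6 tcp [529.6 -23.5 182.4] rpy [2.709 0.08  1.873] F [1.1 3.9 5. ] M [-0.49 -0.91  2.65] open 0.231 gf 155.2
tool angle 1.0930015376623694 tilt 0.9999938525079368
```

View pics/g.png

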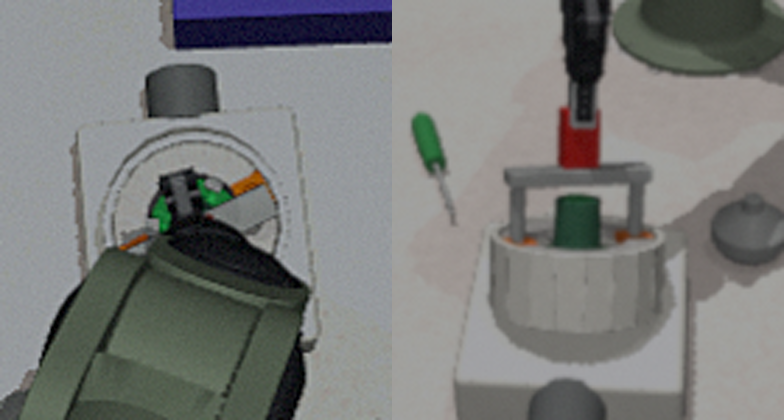

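```bash
python3 - <<'E'
from h import *
i0=cv2.imread("pics/top0.png"); i=cv2.imread("pics/g0.png")
# drive an ideal block outline vs orange mask
def om(i):
    c=i[140:260,275:375].astype(int); m=(c[...,2]>c[...,0]+60)&(c[...,1]>c[...,0]+15)&(c[...,2]>c[...,1]+30); v,u_=np.nonzero(m); return np.c_[u_+275,v+140]
def on_face(P):
    out=[]
    c=CM["top"]
    for p in P:
        a=back("top",p,0); d=a-c["position"]; t=((D0+20*N-c["position"])@N)/(d@N); q=c["position"]+t*d-D0
        X=rx(0);Y=np.cross(N,X); out.append((q@X,q@Y))
    q=np.array(out); return q
for im in(i0,i):
    q=on_face(om(im)); r=np.hypot(*q.T); 
    for sg in(1,-1):
        k=q[:,0]*sg>0 if im is i0 else q@np.array([np.cos(1.1),-np.sin(1.1)])*sg>0
        k&=(r>42)&(r<70)
        if not k.any(): continue
        a=-np.arctan2(sg*q[k,1],sg*q[k,0]); o=np.argsort(a); print(sg,k.sum(),"cw angle min/mean/max",np.percentile(a,[2,50,98]).round(3)); 
        # tangential coordinate of ccw edge, block frame at various ring angle
        for A in([0] if im is i0 else [1.0,1.05,1.1,1.15]):
            tx=np.array([-np.sin(-A),np.cos(-A)]); tt=sg*q[k]@tx; print("  ",A,"tangential ccw edge",np.percentile(tt,[2,90,98]).round(1))
E
```

```text
1 131 cw angle min/mean/max [-0.276 -0.021  0.234]
   0 tangential ccw edge [-11.9  11.8  13.9]
-1 122 cw angle min/mean/max [-0.258  0.007  0.249]
   0 tangential ccw edge [-13.   10.5  12.7]
1 49 cw angle min/mean/max [0.543 0.673 0.93 ]
   1.0 tangential ccw edge [ 4.5 21.4 22.9]
   1.05 tangential ccw edge [ 7.8 24.1 25.7]
   1.1 tangential ccw edge [11.  26.7 28.7]
   1.15 tangential ccw edge [14.1 29.5 31.6]
-1 17 cw angle min/mean/max [1.036 1.08  1.141]
   1.0 tangential ccw edge [-6.3 -2.6 -2.1]
   1.05 tangential ccw edge [-4.1  0.3  0.8]
   1.1 tangential ccw edge [-1.8  3.1  3.8]
   1.15 tangential ccw edge [0.4 6.2 6.7]
```

```bash
python3 - <<'E'
from h import *
P=lambda n,p,o:((proj(n,p)[0]-o[:2])*2.8+[o[2],0]).round(0)
S=(250,170,392);T=(255,120,0)
for A in(.8,.9,1.0,1.1,1.2):
    X=rx(A);Y=np.cross(N,X)
    print(A,"scene holes",P("scene",D0+52*X+20*N,S),P("scene",D0-52*X+20*N,S),"bar ends top",[P("scene",D0+a*X+b*Y+82*N,S).tolist() for a in(62,-62) for b in(13,-13)])
    print("   top hole",P("top",D0+52*X+20*N,T),P("top",D0-52*X+20*N,T),"bar",[P("top",D0+62*X+b*Y+82*N,T).tolist() for b in(13,-13)],"blk",[P("top",D0+r*X+13*Y+20*N,T).tolist() for r in (41,65)])
g=cv2.imread("pics/g.png").astype(int)
m=(g[...,2]>g[...,0]+60)&(g[...,1]>g[...,0]+15)&(g[...,2]>g[...,1]+30)
for nm,(x0,x1,y0,y1) in dict(top=(100,300,140,270),sceneL=(480,560,215,260),sceneR=(600,670,215,260)).items():
    v,u_=np.nonzero(m[y0:y1,x0:x1]); 
    k=u_>60 if nm=="top" else u_>-1
    print(nm,k.sum(),"u",u_[k].min()+x0,u_[k].max()+x0,"v",v[k].min()+y0,v[k].max()+y0)
    if nm=="top": print("  ext pts", [(u_[k][j]+x0,v[k][j]+y0) for j in(np.argmin(u_[k]),np.argmin(v[k]),np.argmax(u_[k]))])
# gray of bar end in the scene: print row profiles
gg=g[...,1]
print(gg[176,490:680:5]); print(gg[168,490:680:5]); print(gg[150:260:4,517]); print(gg[210,490:680:4])
E
```

```text
0.8 scene holes [519. 243.] [633. 235.] bar ends top [[515.0, 174.0], [505.0, 168.0], [653.0, 167.0], [640.0, 161.0]]
   top hole [251. 190.] [140. 257.] bar [[258.0, 178.0], [276.0, 207.0]] blk [[230.0, 183.0], [256.0, 167.0]]
0.9 scene holes [518. 241.] [635. 236.] bar ends top [[511.0, 172.0], [504.0, 166.0], [654.0, 168.0], [644.0, 162.0]]
   top hole [254. 195.] [137. 252.] bar [[263.0, 184.0], [278.0, 215.0]] blk [[234.0, 187.0], [261.0, 174.0]]
1.0 scene holes [516. 239.] [636. 238.] bar ends top [[508.0, 171.0], [504.0, 164.0], [655.0, 170.0], [647.0, 164.0]]
   top hole [256. 201.] [135. 246.] bar [[268.0, 191.0], [279.0, 223.0]] blk [[238.0, 191.0], [266.0, 181.0]]
1.1 scene holes [516. 238.] [637. 239.] bar ends top [[506.0, 169.0], [505.0, 163.0], [654.0, 171.0], [650.0, 165.0]]
   top hole [258. 207.] [133. 240.] bar [[272.0, 198.0], [280.0, 231.0]] blk [[241.0, 195.0], [270.0, 188.0]]
1.2 scene holes [516. 236.] [638. 241.] bar ends top [[505.0, 168.0], [507.0, 162.0], [654.0, 173.0], [652.0, 167.0]]
   top hole [259. 214.] [131. 233.] bar [[275.0, 206.0], [280.0, 240.0
[... 157 characters left out ...]
, np.int64(196))]
sceneL 77 u 506 535 v 238 244
sceneR 98 u 617 650 v 232 239
[152 151 148  77  91 108 106 104 101 102  97  98  94  94  93  94  93  96
  98  97  94  86  87  87  87  87  88  85  94  96  96  96 111 155 159 160
 160 160]
[150 151 147 123 123 121 120 121 118 117 114 111 109 108  94  62  59  64
  65  62  53  54  64  75  74  77  79  90 109 116 118 120 133 157 161 161
 162 162]
[149 150 152 151 136 114 117  99  96  86  78  83  84  85  85  86  94  97
  99  97  98  97  96  91 126 135 127 127]
[150 151 151 149 143 105  90  84  88 131 150 149 148 149 148 154 119  50
  54  62  65  65  66  66  61  58  51  66 142 155 155 158 160 159 135  88
  86  85 105 152 159 157 158 157 156 157 155 155]
```

```bash
python3 - <<'E'
from h import *
d=cv2.imread("pics/d.png").astype(int)
G=(d[...,1]>d[...,2]+25)&(d[...,1]>d[...,0]+10)
v,u_=np.nonzero(G[250:400,690:770]); print("scene hub bbox crop",u_.min()+690,u_.max()+690,v.min()+250,v.max()+250)
tv,tu=np.nonzero(G[150:320,120:290]); print("top green bbox",tu.min()+120,tu.max()+120,tv.min()+150,tv.max()+150)
th=np.linspace(0,2*np.pi,120)
X=rx(0);Y=np.cross(N,X)
for off in(0,2,4,6):
    C=lambda r,h:D0+np.outer(np.cos(th)*r,X)+np.outer(np.sin(th)*r,Y)+(h+off)*N
    a=(proj("scene",C(20,54))-[200,150])*[2.8,3.2]+[400,0]
    b=(proj("top",C(36,5))-[275,140])*4
    e=(proj("top",C(20,54))-[275,140])*4
    print(off,"scene top ellipse",a.min(0).round(0),a.max(0).round(0),"top flange",b.min(0).round(0),b.max(0).round(0),"hubtop c",e.mean(0).round(0))
s=bot.get_state();print(s['t'],s['wrist_torque'],s['contact_force'])
E
```

```text
scene hub bbox crop 706 745 285 345
top green bbox 135 264 175 303
0 scene top ellipse [703. 286.] [750. 298.] top flange [135. 172.] [262. 298.] hubtop c [200. 248.]
2 scene top ellipse [703. 283.] [750. 296.] top flange [135. 173.] [262. 298.] hubtop c [200. 248.]
4 scene top ellipse [703. 281.] [750. 293.] top flange [135. 173.] [262. 299.] hubtop c [200. 249.]
6 scene top ellipse [703. 278.] [750. 290.] top flange [135. 174.] [262. 300.] hubtop c [200. 250.]
15.575 [-0.49203296 -0.90714486  2.64622572] [1.12382216 3.91853447 4.96925693]
```

```bash
python3 - <<'E'
from h import *
X=rx(.89);Y=np.cross(N,X)
bot.movel(list(D0+.7*Y+91.5*N),list(ori(N,Y)),max_speed=40); s=st(); print("Mn",s['wrist_torque']@N)
print(bot.movel(list(D0+.7*Y+150*N),max_speed=80,threshold=20)); st()
e=ori(UP,u(SY+np.pi/2))
bot.move_ptp(list(SP+175*UP),list(e)); st()
t=imaging.capture("top"); s=imaging.capture("scene"); cv2.imwrite("pics/t1.png",t); cv2.imwrite("pics/s1.png",s)
a=np.vstack([np.hstack([cv2.resize(t[160:240,285:365],None,fx=5,fy=5,interpolation=2),cv2.resize(t[190:300,400:510],(400,400),interpolation=2)])])
b=np.hstack([cv2.resize(s[120:270,150:290],(400,200)),cv2.resize(s[235:285,275:375],(400,200),interpolation=2)])
cv2.imwrite("pics/i.png",np.vstack([a,b]))
E
```

```text
t 15.9 tcp [526.9 -23.5 180.5] rpy [2.736 0.16  2.059] F [-3.6  3.7  6.3] M [0.56 0.4  0.42] open 0.223 gf 102.1
Mn 0.12265717040565277
False
t 16.8 tcp [503.  -26.8 233.5] rpy [2.736 0.161 2.06 ] F [-0.2 -0.4 -2.6] M [-0.06  0.7   0.02] open 0.227 gf 100.6
t 18.5 tcp [ 485.  -328.1  189.9] rpy [ 3.141  0.    -2.754] F [-0.   0.2 -2.4] M [-0.05 -0.03  0.01] open 0.228 gf 100.4
```

View pics/i.png

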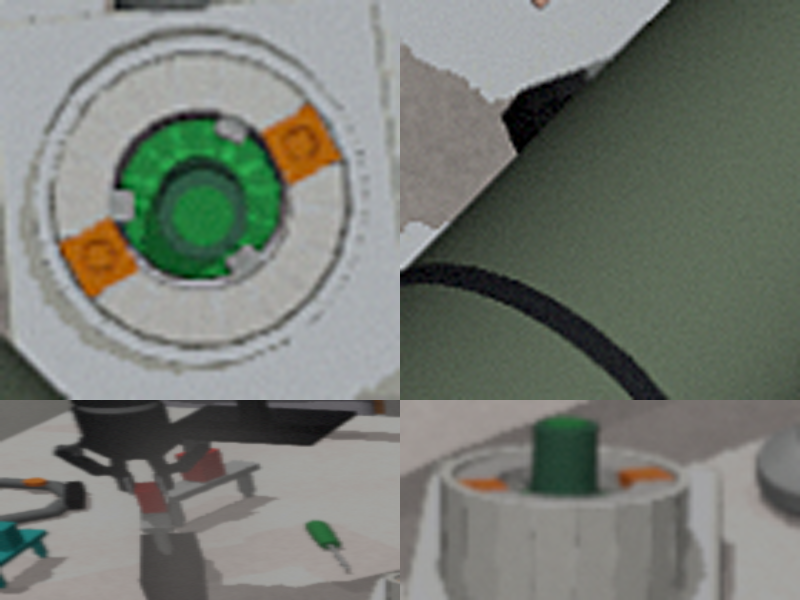

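```bash
python3 - <<'E'
from h import *
import cv2
c=CM["top"]
def face(p,h):
    a=back("top",p,0); d=a-c["position"]; t=((D0+h*N-c["position"])@N)/(d@N); q=c["position"]+t*d-D0
    X=rx(0);return np.array([q@X,q@np.cross(N,X)])
Z=lambda x,y:(285+x/5,160+y/5)
A,B=face(Z(300,145),20),face(Z(102,257),20); d=A-B
print("ring angle",-np.arctan2(d[1],d[0]),"len",np.linalg.norm(d),"centre",(A+B)/2)
A0,B0=face((330,177.5),20),face((320,222),20); print("start",-np.arctan2(*(A0-B0)[::-1]),(A0+B0)/2)
t=cv2.imread("pics/t1.png"); k=t[160:240,285:365].astype(int)
# polar unwrapping about axis at h=7: mean green-ness radial profile at each angle
ce=(A+B)/2
X=rx(0);Y=np.cross(N,X)
rr=np.arange(24,44,1.)
img=cv2.resize(t,None,fx=1,fy=1)
dn=-N+N@UP*UP; 
az=np.linspace(0,2*np.pi,60,endpoint=False)
for a in az:
    P=D0+ce[0]*X+ce[1]*Y+np.outer(rr,np.cos(a)*X-np.sin(a)*Y)+7*N
    uv=proj("top",P).astype(np.float32)
    v=cv2.remap(t,uv[:,None,0].copy(),uv[:,None,1].copy(),cv2.INTER_LINEAR)[:,0].astype(int)
    print("%.2f "%a,"".join("G" if g>r+25 else ("#" if g>110 else ".") for b,g,r in v))
down=np.array([np.cos(AZ)*np.cos(.4363),np.sin(AZ)*np.cos(.4363),-np.sin(.4363)])
print("downhill dir cw angle",-np.arctan2(down@Y,down@X))
E
```

```text
ring angle 0.834669113939534 len 102.45290707920516 centre [-0.7115092  -1.03268101]
start 0.00012682663104332759 [-0.12987541 -0.48701065]
0.00  GGGGGGG..####...####
0.10  GGGGGG.#############
0.21  GGGGGGG#############
0.31  GGGGGGG######...####
0.42  GGGGGGGGGGGG.....###
0.52  GGGGGGGGGGGG......##
0.63  GGGGGGGGGGGG........
0.73  GGGGGGGGGGGG........
0.84  GGGGGGGGGGGG........
0.94  GGGGGGGGGGGG........
1.05  GGGGGGGGGGGG.....#..
1.15  GGGGGGGGGGGGG......#
1.26  GGGGGGGGGGGG...#####
1.36  GGGGGGGGGGGG....####
1.47  GGGGGGGGGGGG....####
1.57  GGGGGGGGGGGG...#####
1.68  GGGGGGGGGGGGG...####
1.78  GGGGGGGGGGGGG..#####
1.88  GGGGGGGGGGGG.#######
1.99  GGGGGGGGGGGG.#######
2.09  GGGGGGGGGGGG########
2.20  GGGGGG##############
2.30  GGGGG.##############
2.41  GGGGGG##############
2.51  GGGGGG#####.########
2.62  GGGGGGGGGGGGGG######
2.72  GGGGGGGGGGGGG.######
2.83  GGGGGGGGGGGGG.######
2.93  GGGGGGGGGGGGGG######
3.04  GGGGGGGGGGGGGG######
3.14  GGGGGGGGGGGGG..#####
3.25  GGGGGGGGGGGGG..#####
3.35  GGGGGGGGGGGGG...####
3.46  GGGGGGGGGGGGGG.#####
3.56  GGGGGGGGGGGGGG..####
3.67  GGGGGGGGGGGGG..#####
3.77  GGGGGGGGGGGGGG..#...
3.87  GGGGGGGGGGGGGGG..##.
3.98  GGGGGGGGGGGGGGG.....
4.08  GGGGGGGGGGGGGGG.....
4.19  GGGGGGGGGGGGGG......
4.29  GGGGGGGG############
4.40  GGGGGGGG############
4.50  GGGGGGGG############
4.61  GGGGGGGGGG###....###
4.71  GGGGGGGGGGGGGGG...##
4.82  GGGGGGGGGGGGGGG...##
4.92  GGGGGGGGGGGGGG....##
5.03  GGGGGGGGGGGGGG....##
5.13  GGGGGGGGGGGGGG....##
5.24  GGGGGGGGGGGGGGG...##
5.34  GGGGGGGGGGGGGG....##
5.45  GGGGGGGGGGGGGG....##
5.55  GGGGGGGGGGGGGG....##
5.65  GGGGGGGGGGGGGG....##
5.76  GGGGGGGGGGGGGG...###
5.86  GGGGGGGGGGGGG.....##
5.97  GGGGGGGGGGGGG....###
6.07  GGGGGGGGGGGGG....###
6.18  GGGGGGGGGGGGGG...###
downhill dir cw angle 2.8513004407922757
```

```bash
python3 - <<'E'
from h import *
r=bot.movel(list(SP+88*UP),max_speed=100,threshold=10); print(r); st()
r=bot.movel(list(SP+74*UP),max_speed=25,threshold=8); print(r); s=st()
E
```

```text
False
t 19.6 tcp [ 485.2 -328.9  103.6] rpy [-3.141  0.    -2.754] F [-0.4  0.4 -2.4] M [-0.09 -0.1  -0.04] open 0.224 gf 100.6
True
t 20.0 tcp [ 484.7 -328.9   92.6] rpy [-3.141 -0.    -2.754] F [-1.6 -0.4  3.4] M [0.09 0.02 0.04] open 0.228 gf 101.5
```

```bash
python3 - <<'E'
from h import *
bot.grip(0.75); st()
bot.movel(list(SP+170*UP),max_speed=150)
q=bot.get_state()['qpos']; bot.move_ptp([350,-330,300],list(ori(UP,u(SY+np.pi/2)))); st()
t=imaging.capture("top"); cv2.imwrite("pics/t2.png",t); cv2.imwrite("pics/s2.png",imaging.capture("scene"))
t0=cv2.imread("pics/top0.png")
Z=lambda x,y:back("top",(275+x/4,140+y/4),50)
L=Z(58,435)-Z(32,105);Rr=Z(372,405)-Z(337,75);F=Z(372,405)-Z(58,435);K=Z(337,75)-Z(32,105)
print("az",[np.arctan2(v[1],v[0])%(2*np.pi) for v in(L,Rr)],[(np.arctan2(v[1],v[0])-np.pi/2)%(2*np.pi) for v in(F,K)])
# change map before/after, for undisturbed check
d=cv2.absdiff(cv2.GaussianBlur(t,(5,5),0),cv2.GaussianBlur(t0,(5,5),0)).max(2)
for n,(x0,x1,y0,y1) in dict(stand=(420,485,200,285),oldcap=(140,182,180,220),burner=(50,105,140,200),glue=(215,240,140,170),bottle=(170,220,100,165),driver=(380,430,265,340),wax=(398,462,130,195),hand=(500,550,155,205),big=(455,510,315,400),turq=(505,545,215,280)).items(): print(n,(d[y0:y1,x0:x1]>40).mean().round(3))
P=[(138,120),(188,98),(290,350),(238,372)]
m=(t[195:295,415:485].astype(int)); red=lambda i:np.argwhere((i[195:295,415:485,2].astype(int)>i[195:295,415:485,1].astype(int)+60)).mean(0)
print("red centroid",red(t0),red(t))
E
```

```text
t 20.5 tcp [ 483.8 -328.1   91.5] rpy [ 3.140e+00 -2.000e-03 -2.754e+00] F [-0.4 -1.1 -0.5] M [0.   0.01 0.04] open 0.753 gf 0.0
t 22.1 tcp [ 350.3 -329.9  298.9] rpy [ 3.141  0.    -2.754] F [-0.1 -0.4  0.4] M [-0.03  0.03 -0.01] open 0.751 gf 0.0
az [np.float64(3.295357935077196), np.float64(3.284017216696491)] [np.float64(3.2951489751341874), np.float64(3.302024437805694)]
stand 0.029
oldcap 0.0
burner 0.0
glue 0.0
bottle 0.0
driver 0.04
wax 0.0
hand 0.0
big 0.626
turq 0.448
red centroid [41.09022556 47.72932331] [41.76923077 46.93006993]
```

```bash
python3 -c "
from bench import bot
bot.sign_off()"
```

```text
the job is handed in; nothing more can be done
```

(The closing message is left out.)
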